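Open the camera-module tester and start it

ROBOT

A 6-joint arm with a two-finger parallel gripper is mounted at the origin on the work surface. World frame = base frame: x ahead of the robot, y to its left, z up, the work surface at z = 0. Lengths are in mm, angles in degrees, forces in N, time in s.
With the tool pointing down it reaches from about 300 to 850 mm from the base axis. Payload 4.2 kg.
Tool frame: the origin (TCP) lies between the finger pads; the fingertips stand 19 mm ahead of it and the grasp point (between the pads) is the TCP (env.tips_ahead is the distance from the TCP to the fingertips, in mm); z points along the fingers, y is the direction in which the jaws open and shut (so a half turn about z gives the same grasp; the last joint's range is limited). The gripper opens to 91 mm and grips with 3 to 60 N. Pads are 32 mm wide; open, the fingers measure 118 mm over their backs; the gripper's body (76 mm by 178 mm) begins 60 mm behind the grasp point.
Start: joints at [65.89, 18.312, 89.639, -0, 72.044, -1.146], TCP at [224.342, 529.445, 232.976] pointing down, gripper open.
Joint ranges: [-177.97, 177.97], [-48.28, 115.42], [12.27, 149.76], [-77.06, 257.06], [2.81, 150.46], [-146.56, 146.56]. Speed limits (degrees/s): [147.25, 147.25, 180, 180, 180, 180].

INTERFACE

Orientations are given as [roll, pitch, yaw] about the fixed x, y, z axes, in that order (R = Rz(yaw) Ry(pitch) Rx(roll)).
In Python, from workcell import telemetry, viewer, job_done, env gives the robot as it stands. The module is installed in compiled form; this text tells all that it offers.
- The arm moves only by the shell command python3 -m jog 'ROWS' [FORCE]. ROWS is JSON, a list of rows, each a list of 3 entries, a list of its own where there are three numbers: the shift along the tool's x, y, z in cm, then the turn about the tool's z in degrees, then the opening, from 0 (shut) to 1 (fully open). A call has 1 to 10 rows; each row shifts and turns the pose as measured when the row begins, along the tool's axes as they then stand; what a row does not reach is not made up. A row lasts 1/8 s, in which the tool goes at most 62.5 mm and 10.7 degrees, less where a joint would pass 70% of its speed; a pose out of reach is approached as far as the arm can. A call is refused whole if a number of a shift passes 6.25 or a number of a turn 10.7, either way. A call with a gripper value outside its range is refused whole. The fingers move at their own pace and stop on an object; FORCE is the grip in N (left out, the last holds). Time passes only in rows, so rows that do not move let the fingers close. It gives the time, the measured TCP pose, the force and the opening at its end, in the units of the state.
- telemetry.state(): the state, without advancing time (a new reading comes with each control period).
- viewer.grab_frame(name): name is "side" or "top"; returns a dict with "color" (420x560x3 uint8, red, green, blue), "K" (3x3 intrinsics, pixels), "rvec" (rotation vector, rad) and "tvec" (3), from world to camera coordinates, as OpenCV has them. Camera axes: x right, y down, z forward; pixel columns grow to the right and rows downward; lengths in mm; the calibration is good to about 2 mm. A picture is of the moment at which its call begins. There is no depth.
- job_done(): hands the job in, once; it reports no verdict.
The state is a dict: "time_s": time; "qpos": joint angles; "qvel": joint speeds; "effort": joint torques, N m; "ee_pos": TCP position; "ee_rot": TCP orientation; "force": force on the tool from outside, world axes, zero at the start; "torque": the same for the moment, N m; "gripper_width": finger opening in mm.
Only numpy, scipy, OpenCV 4.12 (cv2) and the standard library are available. Lean on these libraries where they do the work, as an engineer would, in place of code of your own. Each camera call takes 0.05 s, during which the arm holds its last target. There are 200 camera calls.

TASK

Push up the orange cover of the white camera-module tester from under its front lip and flip it right over, past upright, so that it falls back and stays open by itself. Then press the green start button under it fully down with a fingertip for about half a second, let it spring back, and move away. Nothing is to be lifted or carried: leave the tester standing where it is, leave its red button and the black case with the grey lid alone, and do not shift the other things on the bench.

Things in the scene. Friction and masses are not known exactly. Their poses are not given: they have to be found in the camera images.
- tester: White box 130 (its x) by 160 mm (its y), walls 68 mm high, loose on rubber feet (2.5 kg; slides if shoved hard). Origin: centre of its underside, on the bench; x points from its front (lip side, towards the robot) to the hinge, y left, z up. A deck 40 mm up, inside 6 mm walls, carries two buttons, covered when shut: green at x -22, y +34 mm, red at x -22, y -34 mm.
- cover (a joint): Angle (rad) of the tester's orange cover: 0 shut, 1.57 upright, 1.95 leaning back open on its stop. Hinge along the tester's y, 60 mm behind its origin, 70 mm above the bench. Flat plate 127 by 160 by 5 mm, about 0.12 kg, no latch, hardly any friction: let go below about 1.6 it falls shut, beyond that it falls open.
- cover_lip (a point): Middle of the front edge of the cover's lip; turns with the cover. Shut, it is 153 mm in front of the hinge line, 15 mm above it, 86 mm above the bench. The lip is 90 mm wide, 4 mm thick, juts 28 mm out beyond the tester's front wall and flares up 25 degrees, with free room for a fingertip below.
- cover_hinge (a point): Middle of the cover's hinge line, 70 mm above the bench.
- start_top (a point): Centre of the top of the green start button: cap 20 mm across in a black collar 36 mm across, its top 62 mm above the bench when not pressed.
- start (a joint): Travel of the green button (m): 0 out, 0.006 fully down. It is sprung and takes about 4 N to push fully down.
- stop (a joint): Travel of the red button on the tester (m): 0 out, 0.006 fully down. Leave it alone.
- case: A black parts case of the same shape as the tester, with a grey lid and lip. Origin at the centre of its underside, axes as for the tester. Leave it alone.
- case_lid (a joint): Angle of the grey lid of the black case (rad): 0 shut. Leave it shut.
- lens: Black lens barrel standing upright between the two boxes, 54 mm across, 50 mm high; origin at the centre of its underside.
- lens_ring: Aluminium ring lying flat in front of the lens barrel, 60 mm across, 14 mm high; origin at the centre of its underside.
- camera: Grey camera body 75 by 140 by 70 mm at the back of the bench, black lens at its -y end; origin at the centre of its underside.
- dish: Steel dish 90 mm across, 25 mm high, at the back; origin at the centre of its underside.
- driver: Screwdriver with green handle lying on the right of the bench; origin on the bench under it.
- phone: Black phone 75 by 150 by 9 mm lying on the left; origin at the centre of its underside.
- battery: Blue battery pack 40 by 55 by 16 mm lying near the robot; origin at the centre of its underside.
Mind the look-alikes: they are no part of the job. Several things have the shape of the tester; the one meant has the colours described above.

How it is judged:
By the outcome, as a careful person would: the job done as asked, in the order asked, and still so for the second after the job is handed in, with the robot touching nothing.
It also fails if it takes over 48 s, if anything falls off the work surface, if the arm or the gripper's body presses on something with over 40 N, if the wrist force passes 120 N, or if a joint passes its speed limit or range.

## Working session

There is one attempt and no reset: what is moved stays moved. The work goes in short steps, Python scripts to look and compute and a shell command to move; the robot and the scene stay as the last step left them, time stands still between calls to the robot, and variables do not carry over. Pictures are saved under pics/ and viewed, about 8 in all and at most 12, crops included, and the job is handed in when it is done.

```bash
mkdir -p pics
cat > h.py <<'E'
import cv2, numpy as np
from workcell import telemetry, viewer, job_done, env
def grab(n, save=None):
    f=viewer.grab_frame(n)
    if save: cv2.imwrite('pics/'+save, f['color'][:,:,::-1])
    return f
def ray(f,u,v):
    R,_=cv2.Rodrigues(np.array(f['rvec'],float)); t=np.array(f['tvec'],float).ravel()
    d=R.T@np.linalg.inv(f['K'])@np.array([u,v,1.]); return -R.T@t, d/np.linalg.norm(d)
def onz(f,u,v,z):
    c,d=ray(f,u,v); return c+d*(z-c[2])/d[2]
def proj(f,P):
    return cv2.projectPoints(np.array(P,float).reshape(-1,3),np.array(f['rvec'],float),np.array(f['tvec'],float),np.array(f['K'],float),None)[0].reshape(-1,2)
E
python3 - <<'E'
from h import *
a=grab('top');b=grab('side')
cv2.imwrite('pics/a.png',a['color'][:,:,::-1]);cv2.imwrite('pics/b.png',b['color'][:,:,::-1])
for f in(a,b):print(ray(f,280,210),f['K'][0,0])
s=telemetry.state();print(s)
E
```

```text
(array([ 418.69954348,    7.68749121, 1393.04984486]), array([ 0.09083353,  0.01000961, -0.99581579])) 440.7018548572482
(array([414.65015299, 821.77471426, 831.97022165]), array([ 0.13104824, -0.715869  , -0.68582646])) 430.16704528142566
{'time_s': 0.1, 'qpos': array([ 6.58897776e+01,  1.83464425e+01,  8.96988706e+01, -8.85386889e-04,
        7.20429164e+01, -1.14578938e+00]), 'qvel': array([-0.04580953, -0.11828337, -0.16584775, -0.05020522, -0.07939985,
       -0.00552196]), 'effort': array([-6.05154146e-04, -4.13333452e+01, -2.32509363e+01,  7.28983758e-02,
        4.21600824e-02, -6.60866272e-05]), 'ee_pos': array([224.17499195, 529.0505267 , 232.22341383]), 'ee_rot': array([-1.79911771e+02, -9.22609862e-04,  1.57035840e+02]), 'force': array([-0.28903671, -0.03669146,  0.22134168]), 'torque': array([-0.01280152,  0.07231176, -0.0259735 ]), 'gripper_width': 90.85275234650987}
```

View pics/a.png

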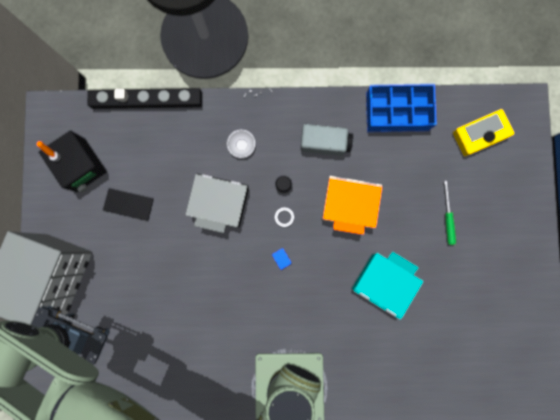

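View pics/b.png

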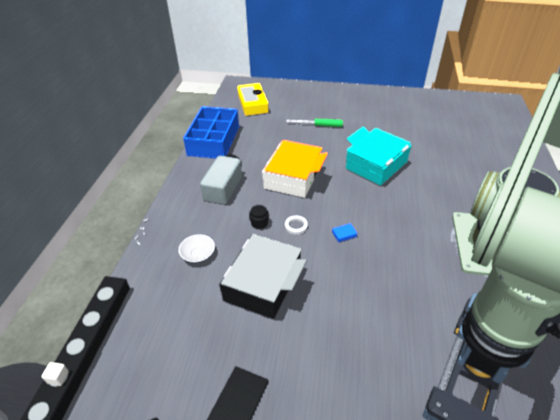

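Run:
```python
from h import *
for n in('top','side'):
    f=grab(n);hsv=cv2.cvtColor(f['color'],cv2.COLOR_RGB2HSV)
    m=cv2.inRange(hsv,(8,150,120),(25,255,255))
    k=max(cv2.findContours(m,0,2)[0],key=cv2.contourArea)
    r=cv2.approxPolyDP(k,3,True).reshape(-1,2)
    print(n,cv2.contourArea(k));
    for p in r: print(p,onz(f,*map(float,p),75).round(0))
    x,y,w,h=cv2.boundingRect(k)
    c=f['color'][y-25:y+h+35,x-30:x+w+30,::-1]
    cv2.imwrite(f'pics/c_{n}.png',cv2.resize(c,(395,400),interpolation=cv2.INTER_CUBIC))
cv2.imwrite('pics/c.png',np.hstack([cv2.imread('pics/c_top.png'),cv2.imread('pics/c_side.png')]))
```

```text
top 2440.5
[329 179] [ 631. -128.   75.]
[323 218] [ 513. -108.   75.]
[332 220] [ 507. -134.   75.]
[333 228] [ 483. -137.   75.]
[361 234] [ 464. -220.   75.]
[365 226] [ 487. -232.   75.]
[375 227] [ 484. -262.   75.]
[381 187] [ 604. -284.   75.]
side 1475.5
[265 170] [ 629. -126.   75.]
[306 179] [ 509. -103.   75.]
[311 171] [ 499. -141.   75.]
[320 169] [ 475. -153.   75.]
[326 153] [ 464. -233.   75.]
[321 154] [ 479. -226.   75.]
[320 147] [ 485. -262.   75.]
[283 140] [ 602. -282.   75.]
```

View pics/c.png

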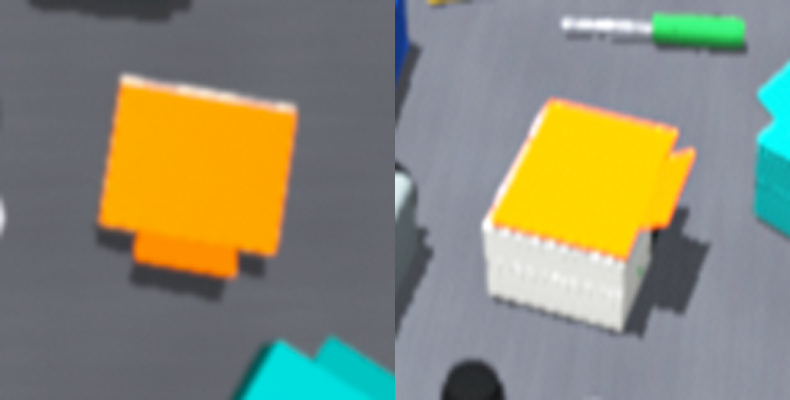

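The candidates in the top view are the orange plate on a white box at (353,205), the grey lid on a black box at (217,204), and the cyan box at (389,285). Only the first has white walls and an orange cover, and the crop confirms it. Its yaw is about -9.8°, its origin is about (560,-196), and the plate corners agree across both views to about 5 mm.

Next I turn the tool so its jaws lie along the tester's y axis, close the gripper and travel.

```bash
cat >> h.py <<'E'
O=np.array([560.5,-195.6]); YAW=np.radians(-9.8)
def st(target=None):
    """state in tester frame; target = tip position in tester frame -> tool shift in cm"""
    s=telemetry.state(); c,n=np.cos(YAW),np.sin(YAW)
    A=np.array([[c,n],[-n,c]]); p=s['ee_pos']; q=np.r_[A@(p[:2]-O),p[2]-19]
    F=np.r_[A@s['force'][:2],s['force'][2]]
    print('t',round(s['time_s'],2),'tip',q.round(1),'rot',s['ee_rot'].round(1),'F',F.round(1),'w',round(s['gripper_width'],1))
    if target is not None:
        from scipy.spatial.transform import Rotation as Ro
        R=Ro.from_euler('xyz',s['ee_rot'],degrees=True).as_matrix()
        d=np.r_[A.T@(np.array(target)-q)[:2],target[2]-q[2]]; print('shift cm',(R.T@d/10).round(2))
E
python3 -m jog '[[[0,0,0],-6.6,0],[[0,0,0],-6.6,0],[[-2.6,-5.5,0],0,0],[[-2.6,-5.5,0],0,0],[[-2.6,-5.5,0],0,0],[[-2.6,-5.5,0],0,0],[[-2.6,-5.5,0],0,0],[[-2.6,-5.5,0],0,0],[[-2.6,-5.5,0],0,0],[[-2.6,-5.5,0],0,0]]' 20; python3 -c "
from h import *;st([-150,0,150])"
```

```text
time_s: 1.45
ee_pos: [362.1, 52.2, 231.8]
ee_rot: [-179.9, 0.3, 171.3]
force: [1.1, 0.2, 0.0]
gripper_width: 0.1
t 1.45 tip [-237.7  210.4  212.8] rot [-179.9    0.3  171.3] F [1.1 0.4 0. ] w 0.1
shift cm [ -8.34 -21.19   6.34]
```

```bash
python3 -m jog '[[[-2,-5.3,1.5],1.1,0],[[-2,-5.3,1.5],0,0],[[-2,-5.3,1.5],0,0],[[-2,-5.3,1.5],0,0],[[0,0,4.5],0,0],[[0,0,4.5],0,0],[[0,0,0],0,0]]'; python3 -c "
from h import *;st([-110,0,55])
a=grab('top');b=grab('side')
c=lambda f,x,y:cv2.resize(f['color'][y:y+150,x:x+150,::-1],(400,400),interpolation=cv2.INTER_CUBIC)
cv2.imwrite('pics/d.png',np.hstack([c(a,270,150),c(b,230,90)]))"
```

```text
time_s: 2.33
ee_pos: [409.7, -184.0, 80.2]
ee_rot: [-180.0, 0.8, 169.6]
force: [-0.4, 0.2, 0.4]
gripper_width: 0.3
t 2.33 tip [-150.6  -14.2   61.2] rot [-180.     0.8  169.6] F [-0.4  0.1  0.4] w 0.3
shift cm [-4.04  1.47  0.68]
```

View pics/d.png

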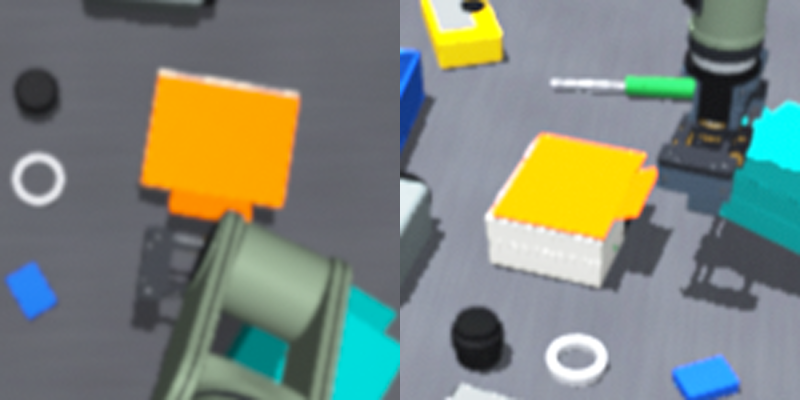

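```bash
python3 -m jog '[[[-1.5,0.7,0.3],0,0],[[-1.5,0.7,0.3],0,0],[[0,0,0],0,0]]'; python3 -m jog '[[[-0.4,0,0],0,0],[[-0.4,0,0],0,0],[[0,0,0],0,0]]'; python3 -c "
from h import *;st([-109,0,55])"
```

```text
time_s: 2.8
ee_pos: [450.4, -176.5, 82.0]
ee_rot: [-179.7, 1.8, 169.7]
force: [-0.4, -0.2, 0.1]
gripper_width: 0.5
time_s: 3.18
ee_pos: [453.9, -176.6, 82.0]
ee_rot: [-179.7, 1.1, 169.8]
force: [0.5, -0.4, -0.1]
gripper_width: 0.3
t 3.17 tip [-108.2    0.6   63. ] rot [-179.7    1.1  169.8] F [ 0.6 -0.3 -0.1] w 0.3
shift cm [ 0.09 -0.06  0.8 ]
```

```bash
for i in 1 2 3; do python3 -m jog '[[[-0.4,0,0],0,0],[[0,0,0],0,0]]' >/dev/null; python3 -c "
from h import *;st()"; done
```

```text
t 3.42 tip [-108.     0.7   62.6] rot [-179.8    0.6  169.8] F [-0.4  0.7  1.2] w 0.2
t 3.67 tip [-108.     0.7   62.2] rot [-1.798e+02  1.000e-01  1.698e+02] F [-1.4  0.   0.6] w 0.8
t 3.92 tip [-108.     0.8   61.9] rot [-179.9   -0.5  169.8] F [-2.2 -0.8  1.9] w 0.9
```

Contact is at tip x = -108, exactly where predicted. Next I drag up and press forward along the arc.

```bash
python3 -m jog '[[[-0.6,0,-1],0,0],[[-0.6,0,-1],0,0],[[-0.6,0,-1.2],0,0]]' >/dev/null; python3 -c "
from h import *;st()
a=grab('side');cv2.imwrite('pics/e.png',cv2.resize(a['color'][90:240,230:430,::-1],(640,480),interpolation=cv2.INTER_CUBIC))"
```

```text
t 4.3 tip [-102.5    1.    90.5] rot [-179.9   -2.4  169.9] F [-8.4 -2.   1.9] w 0.4
```

View pics/e.png

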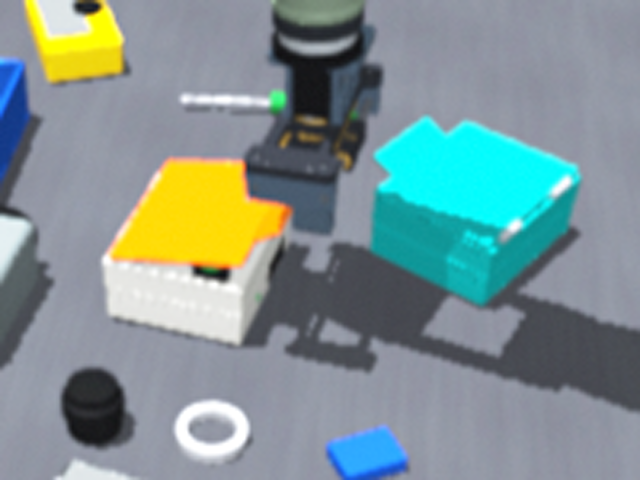

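Dragging works: the cover is up about 12° and the green button at crop (212,270) is showing. I keep following the arc.

```bash
python3 -m jog '[[[-0.7,0,-1.5],0,0],[[-0.9,0,-1.5],0,0]]' >/dev/null; python3 -c "
from h import *;st()"
python3 -m jog '[[[-1.1,0,-1.5],0,0],[[-1.3,0,-1.5],0,0]]' >/dev/null; python3 -c "
from h import *;st()"
```

```text
t 4.6 tip [-90.7   1.  120.3] rot [-180.    -3.3  170. ] F [-9.  -1.2  3.2] w 0.6
t 4.85 tip [-70.7   0.7 149.9] rot [-180.    -4.3  170. ] F [-9.  -1.   6.9] w 0.6
```

```bash
python3 -m jog '[[[-1.5,0,-1.4],0,0],[[-1.7,0,-1.3],0,0]]' >/dev/null; python3 -c "
from h import *;st()"
python3 -m jog '[[[-1.9,0,-1],0,0],[[-1.9,0,-0.8],0,0]]' >/dev/null; python3 -c "
from h import *;st()
a=grab('side');cv2.imwrite('pics/f.png',cv2.resize(a['color'][60:240,210:410,::-1],(640,576),interpolation=cv2.INTER_CUBIC))"
```

```text
t 5.1 tip [-37.7   0.4 177.4] rot [-179.9   -4.5  170. ] F [-2.   0.1  0.2] w 0.7
t 5.35 tip [  5.6   0.2 195. ] rot [-179.9   -4.   170. ] F [-0.3 -0.5  0.5] w 0.3
```

View pics/f.png

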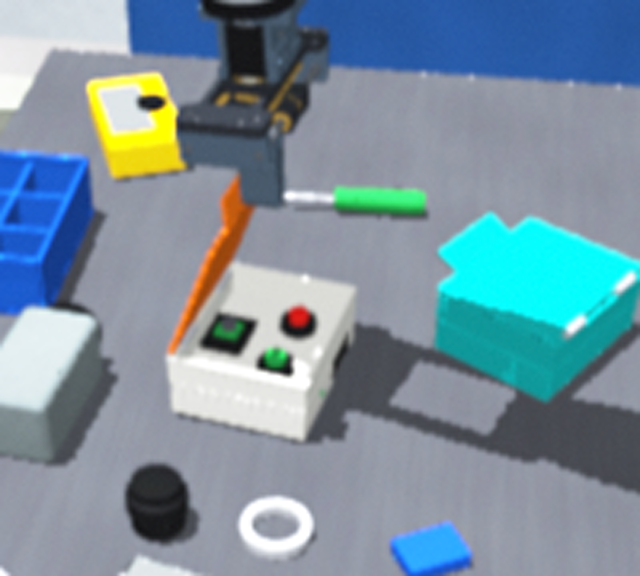

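```bash
python3 -m jog '[[[-2,0,0],0,0],[[-2,0,0],0,0],[[-2,0,0],0,0],[[-2,0,0],0,0]]' >/dev/null; python3 -c "
from h import *;st()"
python3 -m jog '[[[-1.5,0,0],0,0],[[0,0,0],0,0],[[0,0,0],0,0],[[0,0,0],0,0]]' >/dev/null; python3 -c "
from h import *;st([-60,0,200])
a=grab('side');cv2.imwrite('pics/g.png',cv2.resize(a['color'][60:240,210:410,::-1],(640,576),interpolation=cv2.INTER_CUBIC))"
```

```text
t 5.9 tip [9.410e+01 1.000e-01 1.926e+02] rot [-179.9   -3.2  170. ] F [-0.4  0.1  0. ] w 0.5
t 6.4 tip [105.4   0.3 192.6] rot [-179.9   -3.8  170. ] F [-5.1 -0.1  2.9] w 0.6
shift cm [16.55 -0.08  0.34]
```

View pics/g.png

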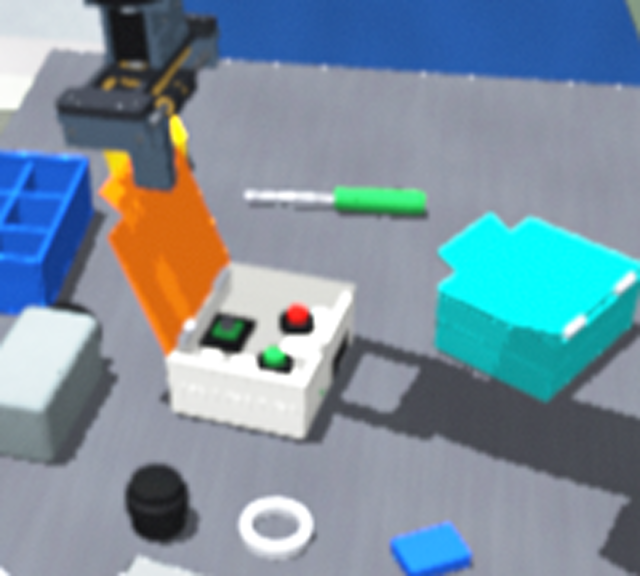

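The cover leans back on its stop. I back off and locate the green button.

```bash
python3 -m jog '[[[4,0,0],0,0],[[5,0,0],0,0],[[5,0,0],0,0],[[5,0,0],0,0],[[5,0,0],0,0],[[0,0,0],0,0]]' >/dev/null; python3 -c "
from h import *;st()
for n in('top','side'):
    f=grab(n); cv2.imwrite(f'pics/h_{n}.png',f['color'][:,:,::-1])
    hsv=cv2.cvtColor(f['color'],cv2.COLOR_RGB2HSV)
    for nm,lo,hi in(('green',(45,120,90),(80,255,255)),('red',(0,170,120),(5,255,255))):
        m=cv2.inRange(hsv,lo,hi)
        k,l,s,c=cv2.connectedComponentsWithStats(m)
        for i in range(1,k):
            if s[i,4]>4:
                P=onz(f,*c[i],60); print(n,nm,s[i],c[i].round(1),P.round(1))
print('pred',[ (O+np.array([[np.cos(YAW),-np.sin(YAW)],[np.sin(YAW),np.cos(YAW)]])@np.array([-22,y])).round(1) for y in(34,-34)])
c=lambda n,x,y:cv2.resize(cv2.imread(f'pics/h_{n}.png')[y:y+120,x:x+120],(400,400),interpolation=cv2.INTER_CUBIC)
cv2.imwrite('pics/h.png',np.hstack([c('top',295,140),c('side',240,100)]))
"
```

```text
t 7.2 tip [-139.2    2.   207.3] rot [-179.9   -2.9  170. ] F [ 0.9 -0.1  0.3] w 0.2
top green [349 186   9  10  59] [352.9 190.4] [ 596.9 -201.6   60. ]
top green [336 204   7   7  42] [339.2 206.9] [ 547.1 -158.7   60. ]
top green [446 212  10  33 261] [450.3 228.7] [ 476.4 -491.4   60. ]
side green [315 119  22   8 156] [325.6 122.1] [ 482.1 -428.9   60. ]
side green [276 160  11   6  39] [280.9 163. ] [ 593.  -184.8   60. ]
side green [292 170   8   5  28] [295.5 172. ] [ 544.3 -148.4   60. ]
side red [300 157   7   5  26] [302.7 159.1] [ 531.7 -213.3   60. ]
pred [array([ 544.6, -158.4]), array([ 533. , -225.4])]
```

View pics/h.png

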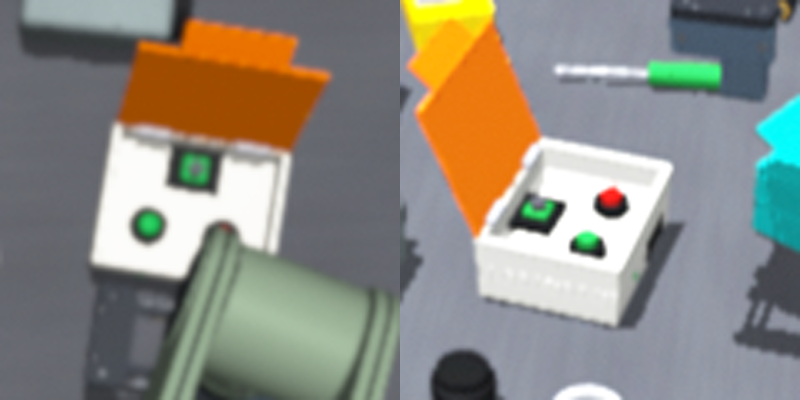

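```bash
python3 -m jog '[[[-4,1.1,0],0,0],[[-4,1.1,0],0,0],[[-4,1.1,2.5],0,0],[[0,0,4.5],0,0],[[0,0,3.5],0,0],[[0,0,0],0,0]]' >/dev/null; python3 -c "
from h import *;st([-21.5,35,68])"
```

```text
t 8.05 tip [-3.9 35.3 93.2] rot [-179.8   -1.8  170.1] F [-0.5 -0.4  0.3] w 0.4
shift cm [ 1.68 -0.03  2.57]
```

```bash
python3 -m jog '[[[1,0,0],0,0],[[0.7,0,1],0,0],[[0,0,0.7],0,0],[[0,0,0],0,0]]' >/dev/null; python3 -c "
from h import *;st([-21.5,35,66])
for n in('top','side'):
    f=grab(n); cv2.imwrite(f'pics/i_{n}.png',f['color'][:,:,::-1])
c=lambda n,x,y:cv2.resize(cv2.imread(f'pics/i_{n}.png')[y:y+100,x:x+100],(400,400),interpolation=cv2.INTER_CUBIC)
cv2.imwrite('pics/i.png',np.hstack([c('top',295,140),c('side',245,100)]))
"
```

```text
t 8.55 tip [-19.1  34.9  79.8] rot [-179.7   -1.3  170.1] F [-0.3 -0.4  0.3] w 0.3
shift cm [0.2  0.01 1.38]
```

View pics/i.png

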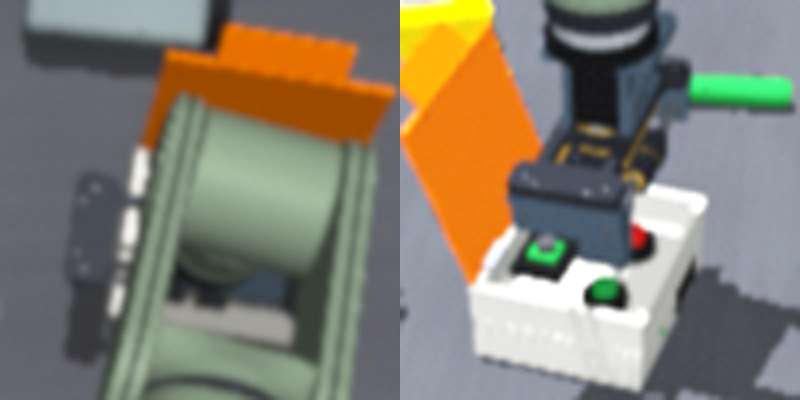

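```bash
python3 -c "
from h import *
f=grab('side');C=np.array([[np.cos(YAW),-np.sin(YAW)],[np.sin(YAW),np.cos(YAW)]])
for x,y,z in((-19,35,80),(-35,48,80),(-3,48,80),(-21.5,35,62)): print(proj(f,np.r_[O+C@np.array([x,y]),z]))"
python3 -m jog '[[[0.2,0,0.7],0,0],[[0.1,0,0.5],0,0],[[0,0,0],0,0]]' >/dev/null; python3 -c "
from h import *;st([-21.5,35,56])"
```

```text
[[294.84170957 164.39278555]]
[[298.79624875 168.10421544]]
[[288.12401555 165.95509288]]
[[295.61566441 169.51958377]]
t 9.07 tip [-22.   34.9  67.4] rot [-179.7   -1.3  170.1] F [ 0.8 -0.3 -0. ] w 0.6
shift cm [-0.07  0.02  1.14]
```

```bash
python3 -m jog '[[[0,0,0.5],0,0],[[0,0,0.4],0,0]]' >/dev/null; python3 -c "
from h import *;st()"; python3 -m jog '[[[0,0,0.5],0,0]]' >/dev/null; python3 -c "
from h import *;st()"; python3 -m jog '[[[0,0,0.5],0,0]]' >/dev/null; python3 -c "
from h import *;st()"
```

```text
t 9.32 tip [-21.7  34.8  58.4] rot [-179.7   -1.2  170.1] F [-0.5  0.3  3.5] w 0.6
t 9.45 tip [-21.5  34.8  55.6] rot [-179.7   -1.2  170.1] F [-9.7  1.2 38.2] w 0.7
t 9.57 tip [-21.5  34.8  55.4] rot [-179.7   -1.1  170.1] F [-12.5   2.2  45.4] w 0.5
```

```bash
python3 -m jog '[[[0,0,0.1],0,0]]' >/dev/null; python3 -c "
from h import *;st()"; python3 -m jog '[[[0,0,0.1],0,0]]' >/dev/null; python3 -c "
from h import *;st()";python3 -m jog '[[[0,0,0.1],0,0]]' >/dev/null; python3 -c "
from h import *;st()"
```

```text
t 9.7 tip [-21.7  34.8  56.6] rot [-179.7   -1.1  170.1] F [-2.1  1.   3. ] w 0.7
t 9.82 tip [-21.8  34.8  56.4] rot [-179.7   -1.   170.1] F [-1.7  0.4  4.3] w 0.6
t 9.95 tip [-21.7  34.8  56.2] rot [-179.7   -1.   170.1] F [-2.5  0.8 10. ] w 0.3
```

```bash
python3 -m jog '[[[0,0,0.15],0,0],[[0,0,0.15],0,0]]' >/dev/null; python3 -c "
from h import *;st()"; python3 -m jog '[[[0,0,0.15],0,0]]' >/dev/null; python3 -c "
from h import *;st()"; python3 -m jog '[[[0,0,-3],0,0],[[0,0,-4],0,0],[[0,0,-5],0,0],[[4,0,-3],0,0],[[6,0,0],0,0],[[6,0,0],0,0],[[6,0,0],0,0],[[6,0,0],0,0],[[0,0,0],0,0],[[0,0,0],0,0]]' >/dev/null;  python3 -c "
from h import *;st()
for n in('top','side'):
    f=grab(n); cv2.imwrite(f'pics/j_{n}.png',f['color'][:,:,::-1])
c=lambda n,x,y:cv2.resize(cv2.imread(f'pics/j_{n}.png')[y:y+240,x:x+240],(400,400),interpolation=cv2.INTER_CUBIC)
cv2.imwrite('pics/j.png',np.hstack([c('top',225,80),c('side',190,80)]))
g=lambda n:[cv2.inRange(cv2.cvtColor(cv2.imread(f'pics/{n}.png'),cv2.COLOR_BGR2HSV),(45,120,90),(80,255,255))]
for n in('h_top','j_top','h_side','j_side'):
    k,l,s,c=cv2.connectedComponentsWithStats(g(n)[0]); print(n,[(c[i].round(1),s[i,4]) for i in range(1,k) if s[i,4]>8])
"
```

```text
t 10.2 tip [-21.7  34.8  56.1] rot [-179.7   -0.9  170.1] F [-4.6  0.4 16.8] w 0.4
t 10.32 tip [-21.8  34.8  56.1] rot [-179.7   -0.9  170.1] F [-5.1  0.9 14.1] w 0.6
t 11.57 tip [-304.8   36.   209.4] rot [-179.6   -1.   170.1] F [ 0.3 -0.6  0.9] w 0.3
h_top [(array([352.9, 190.4]), np.int32(59)), (array([339.2, 206.9]), np.int32(42)), (array([450.3, 228.7]), np.int32(261))]
j_top [(array([352.9, 190.4]), np.int32(59)), (array([339.2, 206.9]), np.int32(42)), (array([450.3, 228.7]), np.int32(261))]
h_side [(array([325.6, 122.1]), np.int32(156)), (array([280.9, 163. ]), np.int32(39)), (array([295.5, 172. ]), np.int32(28))]
j_side [(array([328.6, 122.4]), np.int32(200)), (array([280.9, 162.9]), np.int32(40)), (array([295.5, 172. ]), np.int32(28))]
```

View pics/j.png

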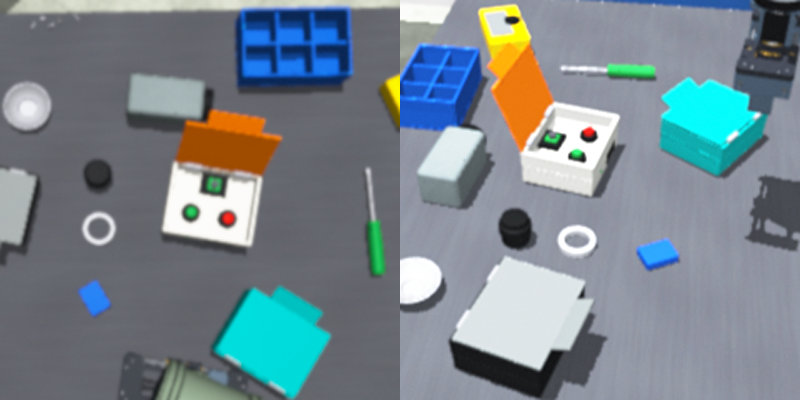

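The cover stays open, the green button is back up with its pixels unchanged from before the press, and nothing else has moved. The arm is clear, so I hand in.

```bash
python3 -c "
from h import *;st();print(job_done())"
```

```text
t 11.68 tip [-304.6   36.   209.2] rot [-179.7   -1.   170.1] F [ 0.2 -0.4  0.6] w 0.7
the job is handed in; nothing more can be done
None
```

The cover is open and the green button has been pressed and released. I handed the job in at 11.7 s of the 48 s allowed, with the arm clear of everything.

**Cover:** Moves could turn the tool only about its own vertical axis, so I could not reach in flat under the lip. I pressed the closed fingertips against the lip's lower front edge and dragged it up along its arc, with 9 N or less sideways. Past upright it fell back onto its stop, and it was still open in the last pictures.

**Button:** I pressed green to its stop, with the fingertips bottoming at 55.5 to 56 mm against the expected 56. It was surely fully down from about 9.9 to 10.3 s.

**Last checks:** In the top view the green button's pixels were the same before and after the press, so it sprang back and the tester did not shift then. The red button, the black case and the other things showed no change.

**Not as clean as planned:**
- **Force peak:** the first press reached about 45 N at the fingertips. The 40 N limit is stated for the arm and gripper body, and the wrist limit is 120 N.
- **Possible short release:** the force then fell to about 3 N and the finger rose about 1 mm. The button may have come up slightly for about 0.1 s, so the press may have been two, about 0.2 s and then 0.4 to 0.5 s, or one of about 0.9 s.
- **Position check:** the two views of the button disagreed by about 10 mm in y. I used the top view, which matched the layout given to within about 2 mm.

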